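Seat the tight steel plug in the dry-block heater

ROBOT

A 6-joint arm with a two-finger parallel gripper is mounted at the origin on the work surface. World frame = base frame: x ahead of the robot, y to its left, z up, the work surface at z = 0. Lengths are in m, angles in rad, forces in N, time in s.
With the tool pointing down it reaches from about 0.425 to 0.95 m from the base axis. Payload 3.5 kg.
Tool frame: the origin (TCP) lies on the centre line of the jaws, within the pads' length; the fingertips stand 14 mm ahead of it and the grasp point (between the pads) lies 5 mm behind it (tips_ahead is the distance from the TCP to the fingertips, in m); y points along the fingers, z is the direction in which the jaws open and shut, and the axes are right-handed (so a half turn about y gives the same grasp; the last joint's range is limited). The gripper opens to 85 mm and grips with 20 to 120 N. Pads are 22 mm wide; open, the fingers measure 114 mm over their backs; the gripper's body (76 mm by 85 mm) begins 54 mm behind the grasp point. The pads swing forward as they close: fully open they stand 13 mm farther back than shut.
Start: joints at [-1.476, 0.286, 1.577, -0, 1.279, -0.15], TCP at [0.164, -0.655, 0.245] pointing down, gripper open.
Joint ranges: [-2.77, 2.77], [-0.9, 2.22], [0.21, 2.48], [-1.53, 4.67], [0.24, 2.81], [-2.84, 2.84]. Speed limits (rad/s): [2.79, 2.79, 3.14, 3.14, 3.14, 3.14].

INTERFACE

Orientations are given as a unit quaternion [x, y, z, w].
In Python, from plant import get_state, read_camera, sign_off, tips_ahead gives the robot as it stands.
- The arm moves only by the tool send_rows, never from a script. Its argument "plan" is a list of rows, each a list of 2 entries, a list of its own where there are three numbers: the shift along the tool's x, y, z in units of 12 cm (1.0 is 12 cm), then the turn, a rotation vector about the tool's x, y, z in units of 360 degrees (1.0 is 360 degrees). In form: [[[tx, ty, tz], [rx, ry, rz]], ...]. A call has 1 to 12 rows; each row shifts and turns the commanded pose from where the row before left it, along the tool's axes as they then stand; what a row does not reach is not made up. A row lasts 1/10 s, in which the tool goes at most 50 mm and 8.59 degrees, less where a joint would pass 70% of its speed; a pose out of reach is approached as far as the arm can. A call with a number of a shift or a turn outside -1 to 1 is refused whole. A call with a gripper value outside its range is refused whole. "gripper" is the closure, from 0 (fully open) to 1 (shut), set as the call begins (left out, the last holds). The fingers move at their own pace and stop on an object; "grip_force" is the grip in N (left out, the last holds). Time passes only in rows, so rows that do not move let the fingers close. It gives the time, the measured TCP pose, the force and the opening at its end, in the units of the state.
- get_state(): the state, without advancing time (a new reading comes with each control period).
- read_camera(name): name is "scene" or "top" or "wrist"; returns a dict with "img" (420x560x3 uint8, blue, green, red), "fx", "fy", "cx", "cy" (pixels), "D" ([k1, k2, p1, p2, k3] as OpenCV has them; the pictures are not rectified), "world_from_camera" (4x4, takes a point from camera to world coordinates); the wrist camera has in their place "mount" (4x4, takes a point from camera to tool coordinates, whose origin is the TCP and whose axes are the tool frame's). Camera axes: x right, y down, z forward; pixel columns grow to the right and rows downward; lengths in m; the calibration is good to about 2 mm. A picture is of the moment at which its call begins: read the wrist's pose just before it. There is no depth.
- sign_off(): hands the job in, once; it reports no verdict.
The state is a dict: "time": time; "qpos": joint angles; "dq": joint speeds; "joint_efforts": joint torques, N m; "eef_pos": TCP position; "tcp_rot": TCP orientation; "contact_force": force on the tool from outside, world axes, zero at the start; "wrist_torque": the same for the moment, N m; "opening": opening from 0.0 (shut) to 1.0 (fully open).
Only numpy, scipy, OpenCV 4.12 (cv2) and the standard library are available. Lean on these libraries where they do the work, as an engineer would, in place of code of your own. Each camera call takes 0.05 s, during which the arm holds its last target. There are 200 camera calls.

TASK

Take the middle-thick one of the three steel plugs from the rack and load it into the large well in the centre of the heater's aluminium block. The fit is tight and the block has been slid some way out of the centre, nobody measured how far: hold the plug leaning, by some 10 to 20 degrees, dip the lower edge of its foot into the well first, feel for where it drops in and for the side of the well, then straighten the plug up and slide it gently all the way down to the bottom, pushing or dropping it nowhere hard (stay below about 15 N). Let go of it standing upright and fully home, and leave the other two plugs in the rack and the beaker and the wash bottle where they are.

Things in the scene. Friction and masses are not known exactly. Their poses are not given: they have to be found in the camera images.
- plug: the plug to load, steel, 0.2 to 0.3 kg: round shank 22 mm thick, 55 mm long (1 mm chamfer at its foot), then a square head 18 x 18 mm, 45 mm tall; 100 mm in all. Stands head up in one hole of the rack, foot 8 mm above the bench. Origin: centre of the foot's underside; z up the axis to the head; x and y square to the head's flats. By its shank, the middle-thick one of the three
- thin_plug: bystander: a plug of the same height and head with a shank 14 mm in diameter, standing in the rack; origin and axes as for the plug
- thick_plug: bystander: a plug of the same height and head with a shank 30 mm in diameter, standing in the rack; origin and axes as for the plug
- rack: fixed grey rack on the bench, 75 x 236 x 20 mm, long along its y, with three holes 35 mm wide and 12 mm deep at y = -78, 0 and +78 mm; origin at the centre of its underside, z up. The plugs stand loosely in the holes, in any order
- heater: fixed white dry-block heater, 200 x 200 x 92 mm; origin at the centre of its underside, x from its front panel to its back, z up. A recess in its top holds an aluminium block, 76 mm (x) by 110 mm (y), its top 4 mm above the housing. The block was slid along the heater's x and clamped up to 15 mm off the centre either way, by an unmeasured amount (0 along y); it does not give when pushed
- well (a point): point on the housing (not the block), 96 mm above the heater's underside: where the mouth of the large well would be with the block centred; axes as the heater's. The true mouth, mid-block, is up to 15 mm from it along the heater's x, at this height. The well: 23 mm wide, 45 mm deep, flat bottom. Four 13 mm bores lie 26 mm (x) and 42 mm (y) from it
- beaker: bystander: empty glass beaker, 68 mm wide, 90 mm tall, on the bench; origin at the centre of its underside
- wash_bottle: bystander: white plastic wash bottle, 66 mm wide, about 200 mm tall with its spout, on the bench; origin at the centre of its underside
There are look-alikes about, which are no part of the job. What is shaped like the plug but green or yellow is not meant.

How it is judged:
By the outcome, as a careful person would: the job done as asked, in the order asked, and still so for the second after the job is handed in, with the robot touching nothing.
It also fails if it takes over 64 s, if anything falls off the work surface, if the arm or the gripper's body presses on something with over 40 N, if the wrist force passes 120 N, or if a joint passes its speed limit or range.

## Working session

There is one attempt and no reset: what is moved stays moved. The work goes in short steps, Python scripts to look and compute and a tool call to move; the robot and the scene stay as the last step left them, time stands still between calls to the robot, and variables do not carry over. Pictures are saved under pics/ and viewed, about 8 in all and at most 12, crops included, and the job is handed in when it is done.

Besides the shell and the picture viewer there is one more tool, called after "Call:" by a JSON object that holds its "name" and its "arguments". send_rows: Moves the arm, as the interface text tells. Its arguments: {"type":"object","properties":{"plan":{"type":"array"},"gripper":{"type":"number"},"grip_force":{"type":"number"}},"required":["plan"]}

```bash
ls; mkdir -p pics
python3 - <<'E'
from plant import *
import cv2,numpy as np
s=get_state();print(s, tips_ahead)
for n in ("scene","top"):
    c=read_camera(n);cv2.imwrite(f"pics/{n}0.png",c["img"]);print(n,c["fx"],c["fy"],c["cx"],c["cy"],c["D"],np.round(c["world_from_camera"],4).tolist())
E
```

```text
pics
{'time': 0.0, 'qpos': array([-1.47605742e+00,  2.87189620e-01,  1.57819888e+00, -6.74922200e-06,
        1.27860853e+00, -1.50005676e-01]), 'dq': array([-0.00162679,  0.00059891, -0.00048095,  0.00064862,  0.00227037,
        0.00026678]), 'joint_efforts': array([ 5.38905188e-04, -4.05980229e+01, -2.92624587e+01, -1.51273404e-06,
        5.96475831e-03,  1.48867446e-06]), 'eef_pos': array([ 0.16352095, -0.65423865,  0.24391933]), 'tcp_rot': array([-0.08629389,  0.70266815, -0.70096852,  0.0863363 ]), 'contact_force': array([ 0.51291411, -0.43275627, -0.20373304]), 'wrist_torque': array([ 0.0237234 , -0.01858432, -0.02515728]), 'opening': 0.9987378444529391} 0.014
scene 410.2123498422117 410.2123498422117 281.4475399133558 203.66165359656767 [-0.07821376  0.          0.          0.          0.        ] [[-0.7786, 0.5237, -0.3457, 0.8729], [0.6273, 0.662, -0.4102, 0.4514], [0.014, -0.5363, -0.8439, 0.7713], [0.0, 0.0, 0.0, 1.0]]
top 488.79080129106467 488.79080129106467 274.404935941047 206.13126044342272 [0.05720418 0.         0.         0.         0.        ] [[-0.0002, -0.9939, 0.1099, 0.4689], [-1.0, -0.0006, -0.0067, 0.0929], [0.0067, -0.1099, -0.9939, 0.9659], [0.0, 0.0, 0.0, 1.0]]
```

View pics/scene0.png

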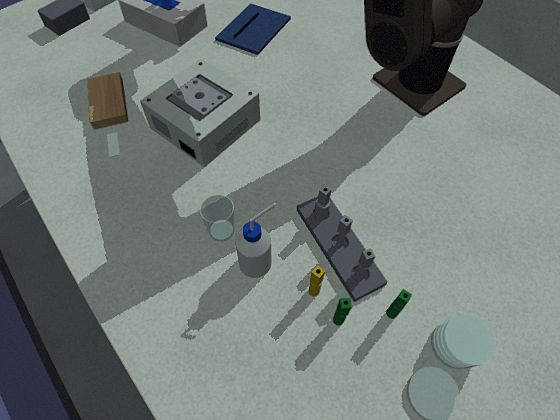

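View pics/top0.png

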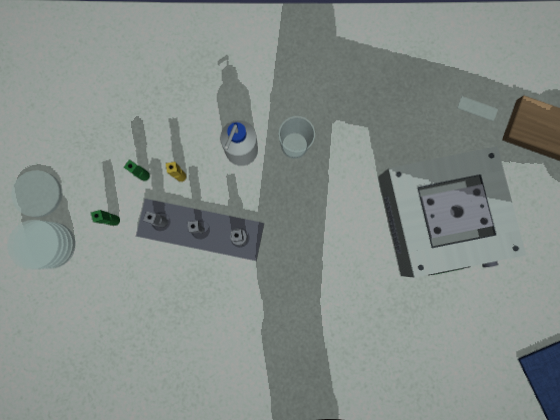

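The scene view shows the grey rack with its three steel plugs at about (323,197), (344,228) and (368,260). The heater is at (200,100), the beaker at (218,215) and the bottle at (254,248). The green and yellow look-alikes stand outside the rack. In the top view the plugs are at (154,218), (196,227) and (237,236), and the well is at (458,211). Next I'll make one enlarged composite and take first rays.

```bash
cat > h.py <<'E'
import numpy as np,cv2
from plant import *
def ray(c,uv,T=None):
    T=c["world_from_camera"] if T is None else T
    K=np.array([[c["fx"],0,c["cx"]],[0,c["fy"],c["cy"]],[0,0,1]])
    p=cv2.undistortPoints(np.array([[uv]],float),K,np.array(c["D"]))[0,0]
    return T[:3,3],T[:3,:3]@np.array([p[0],p[1],1])
def on(c,uv,z,T=None):
    o,d=ray(c,uv,T);return o+d*(z-o[2])/d[2]
def proj(c,P,T=None):
    T=c["world_from_camera"] if T is None else T
    K=np.array([[c["fx"],0,c["cx"]],[0,c["fy"],c["cy"]],[0,0,1]]);Ti=np.linalg.inv(T)
    return cv2.projectPoints(np.array(P,float).reshape(-1,1,3),cv2.Rodrigues(Ti[:3,:3])[0],Ti[:3,3],K,np.array(c["D"]))[0][:,0]
def wristT(c,s):
    from scipy.spatial.transform import Rotation as R
    T=np.eye(4);T[:3,:3]=R.from_quat(s["tcp_rot"]).as_matrix();T[:3,3]=s["eef_pos"];return T@c["mount"]
E
python3 - <<'E'
from h import *
a=cv2.imread("pics/scene0.png");b=cv2.imread("pics/top0.png")
A=cv2.resize(a[180:305,290:390],None,fx=4,fy=4,interpolation=cv2.INTER_CUBIC)
B=cv2.resize(b[190:265,130:270],(400,214),interpolation=cv2.INTER_CUBIC)
C=cv2.resize(b[145:285,370:530],(400,350)[:2] and (326,286),interpolation=cv2.INTER_CUBIC)
im=np.zeros((500,800,3),np.uint8);im[:500,:400]=A;im[:214,400:]=B;im[214:500,400:726]=C
cv2.imwrite("pics/comp.png",im)
c=read_camera("top")
for uv in [(154,218),(196,227),(237,236)]: print(on(c,uv,.108))
for uv in [(458,211),(419,182),(483,175),(496,237),(430,246)]: print(on(c,uv,.096 if uv[0]==458 else .092))
print("screws",[on(c,uv,.092).round(4) for uv in [(399,174),(491,156),(515,248),(420,267)]])
print([on(c,uv,.02).round(4) for uv in [(148,199),(264,220),(257,260),(137,236)]])
E
```

```text
[0.54274175 0.29810735 0.108     ]
[0.52690248 0.22457894 0.108     ]
[0.51109503 0.15267955 0.108     ]
[ 0.55659132 -0.2395721   0.096     ]
[ 0.60948539 -0.17370763  0.092     ]
[ 0.62208866 -0.28803044  0.092     ]
[ 0.51078049 -0.30545237  0.092     ]
[ 0.49448879 -0.18927586  0.092     ]
screws [array([ 0.6241, -0.1383,  0.092 ]), array([ 0.6568, -0.3037,  0.092 ]), array([ 0.4915, -0.3373,  0.092 ]), array([ 0.4575, -0.1703,  0.092 ])]
[array([0.5873, 0.3317, 0.02  ]), array([0.5464, 0.1067, 0.02  ]), array([0.4694, 0.12  , 0.02  ]), array([0.5156, 0.3506, 0.02  ])]
```

View pics/comp.png

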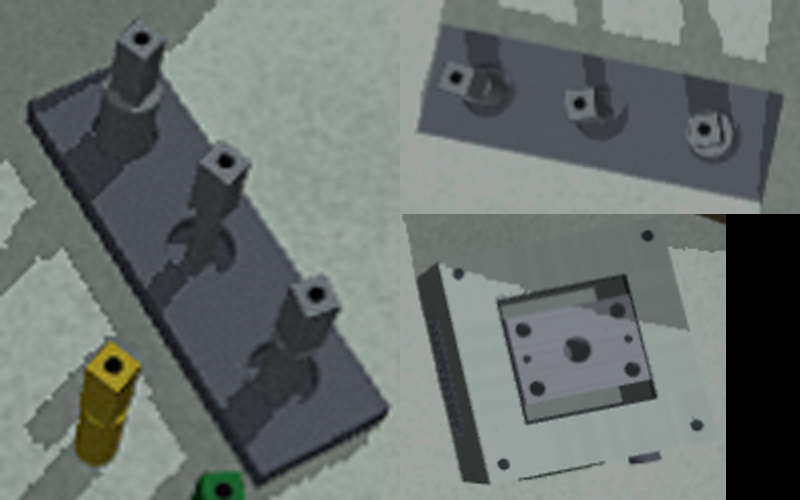

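Reading the enlarged crop:
- Scene (323,197) / top (237,236): the shank is clearly wider than the head, so this is the thick plug.
- Scene (344,228) / top (196,227): the shank is narrower than the head, so this is the thin plug.
- Scene (368,260) / top (154,218): the shank is slightly wider than the head, so this is the 22 mm plug I want. It is near (0.543, 0.298).

The green and yellow ones are decoys. The well is at about (0.557, -0.240), and the heater yaw is about 11°.

```bash
cat >> h.py <<'E'
from scipy.spatial.transform import Rotation as R
def down(yaw):  # tool y down, tool z (jaw axis) horizontal at yaw (deg)
    a=np.radians(yaw);z=np.array([np.cos(a),np.sin(a),0]);y=np.array([0,0,-1.]);return np.c_[np.cross(y,z),y,z]
def need(p,Rt,s=None):
    s=s or get_state();R0=R.from_quat(s["tcp_rot"]).as_matrix()
    print("shift mm(tool)",np.round(1000*R0.T@(np.array(p)-s["eef_pos"]),1),"in units",np.round(R0.T@(np.array(p)-s["eef_pos"])/.12,3),"turn units",np.round(R.from_matrix(R0.T@Rt).as_rotvec()/2/np.pi,4))
def st():
    s=get_state();Rm=R.from_quat(s["tcp_rot"]).as_matrix()
    print("t",round(s["time"],2),"p",s["eef_pos"].round(4),"F",s["contact_force"].round(2),"M",s["wrist_torque"].round(3),"open",round(s["opening"],3),"jawyaw",np.degrees(np.arctan2(Rm[1,2],Rm[0,2])).round(2),"ydir",Rm[:,1].round(4));return s
E
python3 - <<'E'
from h import *
s=st();print(R.from_quat(s["tcp_rot"]).as_matrix().round(3))
for y in (-10,170): need([.5,-.3,.3],down(y))
c=read_camera("wrist");print(np.round(c["mount"],4),c["fx"])
E
```

```text
t 0.15 p [ 0.1636 -0.6544  0.2442] F [-0.02  0.02  0.55] M [-0.046  0.009 -0.013] open 1.0 jawyaw -75.98 ydir [-1.0e-04  1.8e-03 -1.0e+00]
[[-0.97  -0.     0.242]
 [-0.242  0.002 -0.97 ]
 [-0.    -1.    -0.002]]
shift mm(tool) [-412.3  -55.1 -262.4] in units [-3.436 -0.46  -2.187] turn units [ 0.0002 -0.1833 -0.0002]
shift mm(tool) [-412.3  -55.1 -262.4] in units [-3.436 -0.46  -2.187] turn units [2.000e-04 3.167e-01 3.000e-04]
[[ 2.000e-04  9.577e-01  2.878e-01 -7.290e-02]
 [ 5.000e-04 -2.878e-01  9.577e-01 -1.297e-01]
 [ 1.000e+00 -1.000e-04 -6.000e-04 -9.000e-04]
 [ 0.000e+00  0.000e+00  0.000e+00  1.000e+00]] 321.7893366798503
```

Call:
{"name": "send_rows", "arguments": {"plan": [[[-0.286, -0.05, -0.182], [0, 0, 0]], [[-0.286, -0.05, -0.182], [0, 0, 0]], [[-0.286, -0.05, -0.182], [0, 0, 0]], [[-0.286, -0.05, -0.182], [0, 0, 0]], [[-0.286, -0.05, -0.182], [0, 0, 0]], [[-0.286, -0.05, -0.182], [0, 0, 0]], [[-0.286, -0.05, -0.182], [0, 0, 0]], [[-0.286, -0.05, -0.182], [0, 0, 0]], [[-0.286, -0.03, -0.182], [0, 0, 0]], [[-0.286, -0.03, -0.182], [0, 0, 0]], [[-0.286, -0.03, -0.182], [0, 0, 0]], [[-0.286, -0.03, -0.182], [0, 0, 0]]], "gripper": 0.4}}

```text
time: 1.4
eef_pos: [0.5005, -0.2993, 0.3078]
tcp_rot: [-0.086, 0.702, -0.702, 0.086]
contact_force: [0.5, 0.1, 0.7]
opening: 0.597
```

Run:
```python
from h import *
s=st();need([.543,.298,.25],down(-10))
```

```text
t 1.4 p [ 0.5005 -0.2993  0.3078] F [0.53 0.13 0.69] M [-0.042  0.004 -0.025] open 0.597 jawyaw -75.98 ydir [-0.  0. -1.]
shift mm(tool) [-186.    57.8 -569.2] in units [-1.55   0.482 -4.743] turn units [ 0.     -0.1833  0.    ]
```

Run:
```python
from h import *
import pickle
s=get_state();c=read_camera("wrist");T=wristT(c,s);pickle.dump((s,c,T),open("w1.pkl","wb"))
cv2.imwrite("pics/w1.png",c["img"]);print(proj(c,[[.5566,-.2396,.096]],T))
```

```text
[[242.70735871 115.04720341]]
```

View pics/w1.png

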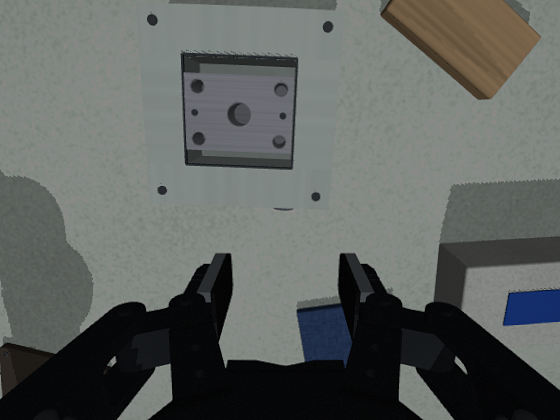

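Call:
{"name": "send_rows", "arguments": {"plan": [[[-0.129, 0.03, -0.39], [0, 0, 0]], [[-0.129, 0.03, -0.39], [0, 0, 0]], [[-0.129, 0.03, -0.39], [0, 0, 0]], [[-0.129, 0.03, -0.39], [0, 0, 0]], [[-0.129, 0.03, -0.39], [0, 0, 0]], [[-0.129, 0.03, -0.39], [0, 0, 0]], [[-0.129, 0.03, -0.39], [0, 0, 0]], [[-0.129, 0.03, -0.39], [0, 0, 0]], [[-0.129, 0.03, -0.39], [0, 0, 0]], [[-0.129, 0.03, -0.39], [0, 0, 0]], [[-0.129, 0.03, -0.39], [0, 0, 0]], [[-0.129, 0.03, -0.39], [0, 0, 0]]]}}

```text
time: 2.65
eef_pos: [0.5435, 0.291, 0.2643]
tcp_rot: [0.086, -0.702, 0.702, -0.086]
contact_force: [1.7, -0.6, 0.5]
opening: 0.601
```

Call:
{"name": "send_rows", "arguments": {"plan": [[[0, 0, 0], [0, -0.0204, 0]], [[0, 0, 0], [0, -0.0204, 0]], [[0, 0, 0], [0, -0.0204, 0]], [[0, 0, 0], [0, -0.0204, 0]], [[0, 0, 0], [0, -0.0204, 0]], [[0, 0, 0], [0, -0.0204, 0]], [[0, 0, 0], [0, -0.0204, 0]], [[0, 0, 0], [0, -0.0204, 0]], [[0, 0, 0], [0, -0.0204, 0]], [[0, 0, 0], [0, 0, 0]]]}}

```text
time: 3.65
eef_pos: [0.5437, 0.2888, 0.2642]
tcp_rot: [-0.455, 0.541, -0.541, 0.455]
contact_force: [-0.0, -0.8, -0.5]
opening: 0.598
```

Run:
```python
from h import *
import pickle
s=st();print(s["qpos"].round(2));c=read_camera("wrist");T=wristT(c,s);pickle.dump((s,c,T),open("w2.pkl","wb"))
cv2.imwrite("pics/w2.png",c["img"]);print(proj(c,[[.543,.298,.108],[.5437,.304,.02]],T))
```

```text
t 3.65 p [0.5437 0.2888 0.2642] F [-0.03 -0.81 -0.52] M [ 0.009 -0.051  0.036] open 0.598 jawyaw -9.89 ydir [-5.e-04 -2.e-04 -1.e+00]
[ 0.32  0.14  1.71 -0.    1.29  0.5 ]
[[283.44197465 185.30549374]
 [283.3846224  163.40895119]]
```

View pics/w2.png

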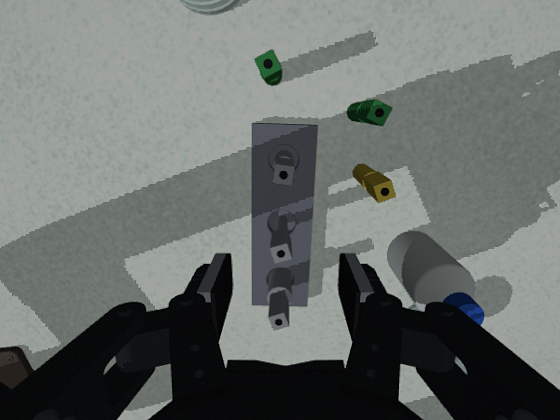

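In w1 the well is at (239,114), mid-block, with even gaps in the recess. In w2 the target is the uppermost plug in the rack, its head top at about (283,175). The thin plug is at (281,254) and the thick one at (279,322).

Run:
```python
from h import *
import pickle
s,c,T=pickle.load(open("w2.pkl","rb"))
g=cv2.cvtColor(c["img"],cv2.COLOR_BGR2GRAY)[155:195,262:306];print(g[6:36:1,8:36:1])
for thr in (95,105,115,125):
    m=(g>thr).astype(np.uint8);cs,_=cv2.findContours(m,cv2.RETR_EXTERNAL,cv2.CHAIN_APPROX_NONE)
    for k in cs:
        if 80<cv2.contourArea(k)<600: print(thr,cv2.contourArea(k),cv2.minAreaRect(k))
print(on(c,(283.5,174.5),.108,T))
s,c,T=pickle.load(open("w1.pkl","rb"))
g=cv2.cvtColor(c["img"],cv2.COLOR_BGR2GRAY)[95:135,220:260]
for thr in (70,85,95,105):
    m=(g<thr).astype(np.uint8);cs,_=cv2.findContours(m,cv2.RETR_EXTERNAL,cv2.CHAIN_APPROX_NONE)
    for k in cs:
        if 200<cv2.contourArea(k)<900:
            r=cv2.fitEllipse(k);print(thr,r,on(c,(r[0][0]+220,r[0][1]+95),.096,T))
sc=[(152,20),(328,27),(316,197),(162,190)];P=np.array([on(c,u,.092,T) for u in sc]);print(P.round(4),P.mean(0))
```

```text
[[58 59 58 54 64 59 42 43 43 44 43 44 42 45 43 44 44 44 44 45 45 45 43 49
  56 58 59 54]
 [52 60 58 51 65 63 42 42 44 44 42 44 44 43 43 44 45 44 44 44 45 45 45 49
  56 59 59 46]
 [52 60 59 62 67 59 48 49 46 44 44 43 42 43 44 44 44 44 45 44 45 45 44 46
  55 60 59 44]
 [46 58 59 67 65 69 76 73 67 58 53 49 46 46 48 46 44 43 44 43 44 45 44 45
  54 60 54 39]
 [42 51 60 74 69 69 81 80 80 80 77 77 75 73 67 61 54 49 48 49 49 48 46 43
  52 59 46 36]
 [44 37 51 72 70 71 79 79 78 79 78 79 79 78 78 79 79 76 74 74 74 67 60 55
  53 48 35 41]
 [50 35 44 70 70 72 80 78 78 78 78 79 78 78 76 77 77 78 79 78 79 82 80 81
  62 34 35 50]
 [57 46 39 58 69 75 80 78 78 79 78 79 80 79 77 76 77 78 78 77 77 79 80 81
  57 29 45 57]
 [59 53 39 41 62 76 81 80 78 78 78 79 80 78 79 79 77 76 77 78 77 76 78 82
  62 42 55 59]
 [58 59 52 43 62 78 78 80 81 79 78 75 75 65 66 75 77 78 76 78 77 77 78 76
  61 51 57 59]
 [59 59 59 51 66 80 77 78 81 79 59 22  1  6  3 25 60 77 77 76 77 78 78 70
  58 57 59 59]
 [58 58 59 55 71 82 78 78 80 64 25  3  5  8  7  2 25 64 80 77 77 77 79 69
  58 58 59 58]
 [59 58 58 58 73 83 80 79 78 53 
[... 1487 characters left out ...]
8 58 57 58 58 59 59 58 59 59 58 58 58 59 58 59 59 59 58 60 60 59 58
  59 58 58 59]]
[0.54477911 0.30780634 0.108     ]
85 ((18.439769744873047, 19.069263458251953), (22.009675979614258, 23.094717025756836), 151.42384338378906) [ 0.55650344 -0.23514878  0.096     ]
95 ((18.50619888305664, 18.956907272338867), (23.12547492980957, 24.147825241088867), 156.6800079345703) [ 0.55662867 -0.23519209  0.096     ]
105 ((17.041484832763672, 19.468563079833984), (23.836519241333008, 30.003833770751953), 62.96221923828125) [ 0.55577372 -0.23383679  0.096     ]
[[ 0.6236 -0.1341  0.092 ]
 [ 0.6578 -0.3021  0.092 ]
 [ 0.4901 -0.3363  0.092 ]
 [ 0.4566 -0.1684  0.092 ]] [ 0.55701387 -0.235224    0.092     ]
```

Run:
```python
from h import *
c=read_camera("scene");print(on(c,(369,253.75),.108)); c=read_camera("top");print(on(c,(150,217),.108),on(c,(456.9,211.1),.096))
need([.545,.307,.16],down(-20.4))
```

```text
[0.54486534 0.30917089 0.108     ]
[0.54450155 0.30510406 0.108     ] [ 0.55641071 -0.237633    0.096     ]
shift mm(tool) [-18.  104.4  -1.9] in units [-0.15   0.87  -0.016] turn units [0.     0.0289 0.    ]
```

Call:
{"name": "send_rows", "arguments": {"plan": [[[-0.05, 0.29, 0], [0, 0, 0]], [[-0.05, 0.29, 0], [0, 0, 0]], [[-0.05, 0.29, -0.016], [0, 0, 0]], [[0, 0, 0], [0, 0.0145, 0]], [[0, 0, 0], [0, 0.0145, 0]], [[0, 0, 0], [0, 0, 0]], [[0, 0, 0], [0, 0, 0]]]}}

```text
time: 4.5
eef_pos: [0.5452, 0.3072, 0.1604]
tcp_rot: [0.404, -0.58, 0.58, -0.404]
contact_force: [0.6, 0.2, -1.6]
opening: 0.599
```

Run:
```python
from h import *
s=st();c=read_camera("wrist");T=wristT(c,s);cv2.imwrite("pics/w3.png",c["img"])
p=proj(c,[[.545,.307,.108]],T)[0];print(p)
g=cv2.cvtColor(c["img"],cv2.COLOR_BGR2GRAY);x,y=p.astype(int)
cv2.imwrite("pics/w3c.png",cv2.resize(g[y-70:y+70,x-90:x+90],None,fx=4,fy=4))
m=(g<25).astype(np.uint8);cs,_=cv2.findContours(m,cv2.RETR_LIST,cv2.CHAIN_APPROX_NONE)
for k in cs:
    if 60<cv2.contourArea(k)<900:
        r=cv2.fitEllipse(k)
        if np.hypot(*(np.array(r[0])-p))<50: print(r,on(c,r[0],.108,T))
need([.545,.307,.0815],down(-20.4),s)
```

```text
t 4.5 p [0.5452 0.3072 0.1604] F [ 0.58  0.23 -1.56] M [0.027 0.015 0.035] open 0.599 jawyaw -20.26 ydir [ 4.e-04  2.e-04 -1.e+00]
[286.58663718 237.87399832]
((284.61639404296875, 237.5905303955078), (10.972771644592285, 11.111754417419434), 80.49993133544922) [0.5439399  0.30759043 0.108     ]
shift mm(tool) [ 0.3 78.9 -0.1] in units [ 0.002  0.657 -0.001] turn units [-0.      0.0004 -0.    ]
```

View pics/w3c.png

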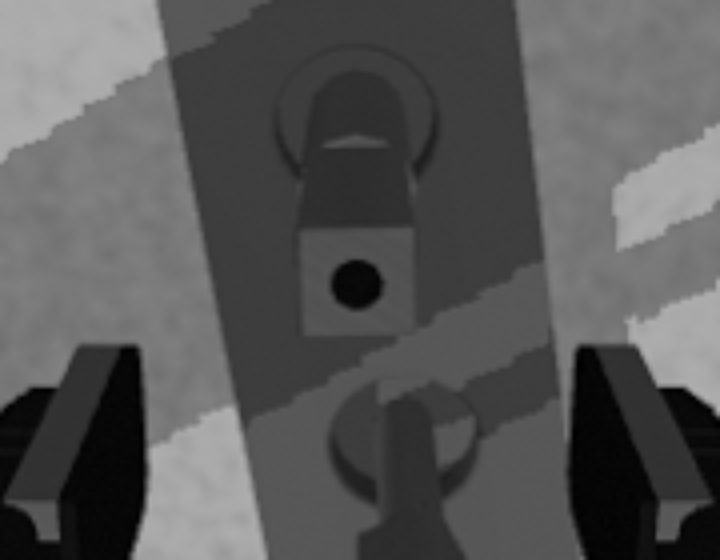

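The close crop shows the plug in the rack's end hole. Its head is square to the jaws and its shank slightly wider than the head, so it is the right plug and the jaws straddle it. I'll descend and grip.

Call:
{"name": "send_rows", "arguments": {"plan": [[[0, 0.15, -0.008], [0, 0, 0]], [[0, 0.15, 0], [0, 0, 0]], [[0, 0.15, 0], [0, 0, 0]], [[0, 0.12, 0], [0, 0, 0]], [[0, 0.08, 0], [0, 0, 0]], [[0, 0, 0], [0, 0, 0]], [[0, 0, 0], [0, 0, 0]]]}}

```text
time: 5.25
eef_pos: [0.5445, 0.3076, 0.0826]
tcp_rot: [0.404, -0.58, 0.58, -0.404]
contact_force: [0.0, -0.1, -0.2]
opening: 0.601
```

Call:
{"name": "send_rows", "arguments": {"plan": [[[0, 0, 0], [0, 0, 0]], [[0, 0, 0], [0, 0, 0]], [[0, 0, 0], [0, 0, 0]], [[0, 0, 0], [0, 0, 0]], [[0, 0, 0], [0, 0, 0]], [[0, 0, 0], [0, 0, 0]], [[0, 0, 0], [0, 0, 0]], [[0, 0, 0], [0, 0, 0]]], "gripper": 1, "grip_force": 70}}

```text
time: 6.05
eef_pos: [0.5448, 0.3078, 0.0833]
tcp_rot: [0.403, -0.58, 0.581, -0.405]
contact_force: [-0.1, 0.3, 5.6]
opening: 0.196
```

Run:
```python
from h import *
st()
```

```text
t 6.05 p [0.5448 0.3078 0.0833] F [-0.13  0.31  5.61] M [-0.001  0.036 -0.022] open 0.196 jawyaw -20.32 ydir [ 1.9e-03  7.0e-04 -1.0e+00]
```

Call:
{"name": "send_rows", "arguments": {"plan": [[[0, -0.03, 0], [0, 0, 0]], [[0, -0.06, 0], [0, 0, 0]], [[0, -0.1, 0], [0, 0, 0]], [[0, -0.15, 0], [0, 0, 0]], [[0, -0.25, 0], [0, 0, 0]], [[0, -0.3, 0], [0, 0, 0]], [[0, -0.3, 0], [0, 0, 0]], [[0, -0.2, 0], [0, 0, 0]], [[0, -0.1, 0], [0, 0, 0]], [[0, 0, 0], [0, 0, 0]], [[0, 0, 0], [0, 0, 0]]]}}

```text
time: 7.15
eef_pos: [0.5434, 0.3072, 0.2594]
tcp_rot: [-0.405, 0.581, -0.58, 0.403]
contact_force: [0.1, 0.6, -1.6]
opening: 0.201
```

Run:
```python
from h import *
s=st();need([.557,-.237,.28],down(11.3))
c=read_camera("wrist");T=wristT(c,s);cv2.imwrite("pics/w4.png",c["img"])
c2=read_camera("scene");cv2.imwrite("pics/s4.png",np.hstack([c["img"][150:,130:430],c2["img"][:270,100:470]]))
```

```text
t 7.15 p [0.5434 0.3072 0.2594] F [ 0.11  0.65 -1.59] M [0.032 0.025 0.035] open 0.201 jawyaw -20.32 ydir [-2.3e-03 -8.0e-04 -1.0e+00]
shift mm(tool) [505.6 -20.1 201.7] in units [ 4.214 -0.168  1.681] turn units [ 0.0004 -0.0878  0.0002]
```

View pics/s4.png

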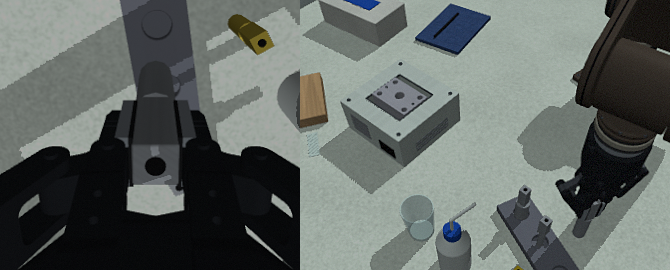

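Wrist and scene views: the plug is held square in the jaws and clear of the rack, and the other two are still standing. I'll turn the jaws along the heater's x and carry it over.

Call:
{"name": "send_rows", "arguments": {"plan": [[[0, -0.03, 0], [0, -0.022, 0]], [[0, -0.03, 0], [0, -0.022, 0]], [[0, -0.03, 0], [0, -0.022, 0]], [[0, -0.03, 0], [0, -0.022, 0]], [[0.2, -0.03, -0.035], [0, 0, 0]], [[0.35, -0.02, -0.06], [0, 0, 0]], [[0.37, 0, -0.065], [0, 0, 0]], [[0.37, 0, -0.065], [0, 0, 0]], [[0.37, 0, -0.065], [0, 0, 0]], [[0.37, 0, -0.065], [0, 0, 0]], [[0.37, 0, -0.065], [0, 0, 0]], [[0.37, 0, -0.065], [0, 0, 0]]]}}

```text
time: 8.45
eef_pos: [0.5515, -0.0315, 0.2794]
tcp_rot: [0.547, -0.449, 0.447, -0.547]
contact_force: [0.3, 0.1, -1.6]
opening: 0.202
```

Call:
{"name": "send_rows", "arguments": {"plan": [[[0.37, 0, -0.065], [0, 0, 0]], [[0.37, 0, -0.065], [0, 0, 0]], [[0.37, 0, -0.065], [0, 0, 0]], [[0.3, 0, -0.05], [0, 0, 0]], [[0.2, 0, -0.035], [0, 0, 0]], [[0.09, 0, 0], [0, 0, 0]], [[0, 0, 0], [0, 0, 0]], [[0, 0, 0], [0, 0, 0]]]}}

```text
time: 9.25
eef_pos: [0.5596, -0.2353, 0.2804]
tcp_rot: [-0.547, 0.449, -0.447, 0.547]
contact_force: [-0.8, -0.6, -2.5]
opening: 0.203
```

Run:
```python
from h import *
s=st();need([.557,-.237,.28],down(11.3))
c=read_camera("wrist");T=wristT(c,s);cv2.imwrite("pics/w5.png",c["img"])
print(proj(c,[[.5565,-.2365,.096]],T))
c=read_camera("top");cv2.imwrite("pics/t5.png",c["img"])
```

```text
t 9.25 p [ 0.5596 -0.2353  0.2804] F [-0.78 -0.58 -2.51] M [-0.002  0.037 -0.004] open 0.203 jawyaw 11.39 ydir [-0.0014  0.0017 -1.    ]
shift mm(tool) [ 1.1  0.4 -2.9] in units [ 0.009  0.003 -0.024] turn units [ 0.0002  0.0003 -0.0003]
[[282.29807183 188.8143995 ]]
```

View pics/w5.png

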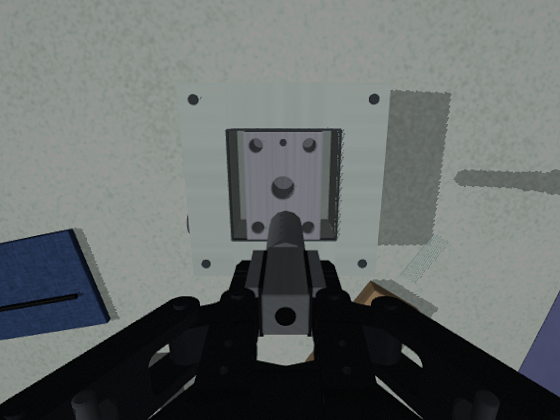

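In w5 the well is at (283,187), with the four bores around it at (256,145), (309,145), (258,227) and (308,228). The block is visible in the recess, and the plug in the jaws points straight down with its head hole at (285,316).

```bash
cat >> h.py <<'E'
hx=np.array([.981,.196,0]);hx/=np.linalg.norm(hx);hy=np.array([-hx[1],hx[0],0]);L=.0753
def pose(P,th,r=.010): # TCP pose for the foot point r off-axis toward tool z at P, lean th deg (low edge to +hx)
    Rm=down(11.3)@R.from_rotvec([-np.radians(th),0,0]).as_matrix();return np.array(P)-r*Rm[:,2]-L*Rm[:,1],Rm
def blob(c,g,p,thr,lo,hi,rad=25):
    m=(g<thr).astype(np.uint8);out=[]
    for k in cv2.findContours(m,cv2.RETR_LIST,cv2.CHAIN_APPROX_NONE)[0]:
        if lo<cv2.contourArea(k)<hi:
            r=cv2.fitEllipse(k)
            if np.hypot(*(np.array(r[0])-p))<rad: out.append(r)
    return out
E
python3 - <<'E'
from h import *
s=st();c=read_camera("wrist");T=wristT(c,s);g=cv2.cvtColor(c["img"],cv2.COLOR_BGR2GRAY)
for thr in (80,95,105,115,125):
  for r in blob(c,g,(283,187),thr,150,700): print(thr,np.round(r[0]+r[1],1),on(c,r[0],.096,T).round(4))
for b in [(256,145),(309,145),(258,227),(308,228)]:
  for thr in (80,100):
    for r in blob(c,g,b,thr,40,300,6): print("bore",thr,np.round(r[0]+r[1],1),on(c,r[0],.096,T).round(4))
print("headhole",[np.round(r[0],1) for t in (15,25) for r in blob(c,g,(285,316),t,60,900,20)],proj(c,(T@np.linalg.inv(c["mount"])@np.array([0,-.0247,0,1]))[:3],T))
x=s["eef_pos"];Rm=R.from_quat(s["tcp_rot"]).as_matrix();print("foot",x+L*Rm[:,1])
E
```

```text
t 9.35 p [ 0.5598 -0.2349  0.281 ] F [ 0.36  0.15 -2.9 ] M [-0.028 -0.063 -0.011] open 0.202 jawyaw 11.46 ydir [-6.e-04  9.e-04 -1.e+00]
80 [281.7 189.2  18.5  21.7] [ 0.5563 -0.2369  0.096 ]
95 [281.9 187.7  22.2  22.7] [ 0.5562 -0.2353  0.096 ]
105 [281.8 187.5  23.3  23.3] [ 0.5562 -0.2352  0.096 ]
bore 80 [254.8 145.7  12.1  12.7] [ 0.5224 -0.1997  0.096 ]
bore 100 [254.9 145.3  14.   14.4] [ 0.5224 -0.1992  0.096 ]
bore 80 [309.5 146.4   9.8  13. ] [ 0.5745 -0.1898  0.096 ]
bore 100 [308.6 145.1  13.4  14.3] [ 0.5733 -0.1888  0.096 ]
bore 80 [257.1 226.9  10.8  12. ] [ 0.5391 -0.2815  0.096 ]
bore 100 [257.  227.   12.3  12.7] [ 0.5391 -0.2817  0.096 ]
headhole [array([285. , 316.1]), array([285. , 316.2])] [[287.23307816 315.11359868]]
foot [ 0.55976733 -0.23486181  0.20567446]
```

Run:
```python
from h import *
W=np.array([.5567,-.2358,.096])
p,Rm=pose(W+.006*hx+[0,0,.008],18);need(p,Rm);print(p)
s=get_state();need(s["eef_pos"],Rm)
R1=Rm;print("shift in tilted frame units",(R1.T@(p-s["eef_pos"])/.12).round(3))
```

```text
shift mm(tool) [  0.3 102.5  16.5] in units [0.002 0.854 0.138] turn units [-0.05    0.0005 -0.    ]
[ 0.57607542 -0.23192855  0.17870473]
shift mm(tool) [0. 0. 0.] in units [0. 0. 0.] turn units [-0.05    0.0005 -0.    ]
shift in tilted frame units [0.002 0.77  0.395]
```

Call:
{"name": "send_rows", "arguments": {"plan": [[[0, 0, 0], [-0.0167, 0, 0]], [[0, 0, 0], [-0.0167, 0, 0]], [[0, 0, 0], [-0.0166, 0, 0]], [[0, 0.16, 0.08], [0, 0, 0]], [[0, 0.16, 0.085], [0, 0, 0]], [[0, 0.16, 0.08], [0, 0, 0]], [[0, 0.14, 0.07], [0, 0, 0]], [[0, 0.1, 0.05], [0, 0, 0]], [[0, 0.05, 0.03], [0, 0, 0]], [[0, 0, 0], [0, 0, 0]], [[0, 0, 0], [0, 0, 0]]]}}

```text
time: 10.5
eef_pos: [0.5764, -0.2335, 0.1797]
tcp_rot: [0.626, -0.512, 0.373, -0.455]
contact_force: [0.7, -0.0, -1.7]
opening: 0.2
```

Run:
```python
from h import *
W=np.array([.5567,-.2358,.096])
s=st();p,Rm=pose(W+.006*hx+[0,0,.008],18);need(p,Rm,s)
c=read_camera("wrist");T=wristT(c,s)
q=proj(c,[W,s["eef_pos"]+L*R.from_quat(s["tcp_rot"]).as_matrix()[:,1]],T);print(q)
x,y=q[0].astype(int);cv2.imwrite("pics/w6.png",cv2.resize(c["img"][max(0,y-110):y+90,x-130:x+130],None,fx=3,fy=3,interpolation=cv2.INTER_CUBIC));print(x-130,max(0,y-110))
c=read_camera("scene");cv2.imwrite("pics/s6.png",c["img"][40:180,120:290])
```

```text
t 10.5 p [ 0.5764 -0.2335  0.1797] F [ 0.66 -0.03 -1.74] M [ 0.029 -0.274 -0.034] open 0.2 jawyaw 11.35 ydir [-0.3018 -0.0616 -0.9514]
shift mm(tool) [-1.6  1.   0.3] in units [-0.013  0.008  0.003] turn units [-0.0002  0.0001  0.0002]
[[296.14855838 218.17258324]
 [286.33052317 225.49081164]]
166 108
```

View pics/w6.png

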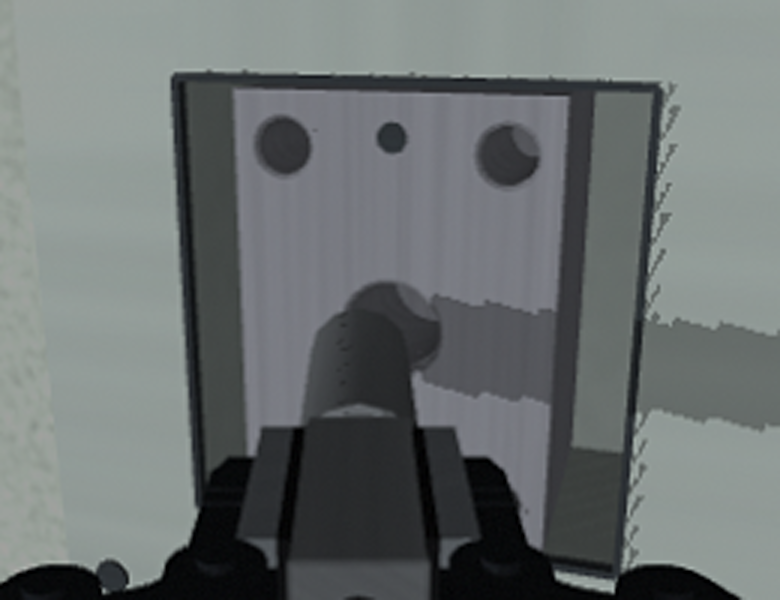

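w6 shows the leaning foot poised over the well. The well rim shows on its upper right at about (297,217) full-frame, close to the prediction, and the bores are at crop (283,145) and (508,155).

Run:
```python
from h import *
s=st();c=read_camera("wrist");T=wristT(c,s);g=cv2.cvtColor(c["img"],cv2.COLOR_BGR2GRAY)
B=[]
for b in [(260.3,156.3),(335.3,159.7)]:
    r=[r for t in (85,95) for r in blob(c,g,b,t,100,500,8)];print([np.round(q[0]+q[1],1) for q in r]);B.append(on(c,r[-1][0] if r else b,.096,T))
B=np.array(B);print(B,np.linalg.norm(B[0]-B[1]));print("W from bores",B.mean(0)-.042*hy, "W eye",on(c,(297,217.4),.096,T))
W=np.array([.5567,-.2358,.096]);p,Rm=pose(W+.006*hx+[0,0,.003],18);need(p,Rm,s)
```

```text
t 10.6 p [ 0.5765 -0.2336  0.1802] F [-0.74 -0.15 -2.09] M [ 0.098 -0.268 -0.029] open 0.2 jawyaw 11.32 ydir [-0.3009 -0.0619 -0.9516]
[array([259.9, 155.7,  17.3,  18.7]), array([259.8, 155.6,  18.1,  19.4])]
[array([334.7, 159. ,  19. ,  20.2]), array([334.7, 158.8,  20.4,  20.8])]
[[ 0.52224685 -0.19925927  0.096     ]
 [ 0.57328386 -0.18890663  0.096     ]] 0.05207642056990697
W from bores [ 0.55599415 -0.23526895  0.096     ] W eye [ 0.55729378 -0.23546036  0.096     ]
shift mm(tool) [-1.8  6.2  1.9] in units [-0.015  0.052  0.016] turn units [-0.0003  0.0001  0.0003]
```

Call:
{"name": "send_rows", "arguments": {"plan": [[[-0.007, 0.026, 0.007], [0, 0, 0]], [[-0.007, 0.026, 0.007], [0, 0, 0]], [[0, 0.008, 0.0026], [0, 0, 0]], [[0, 0.008, 0.0026], [0, 0, 0]], [[0, 0.008, 0.0026], [0, 0, 0]], [[0, 0, 0], [0, 0, 0]], [[0, 0, 0], [0, 0, 0]]]}}

```text
time: 11.35
eef_pos: [0.5753, -0.2317, 0.1694]
tcp_rot: [0.626, -0.513, 0.372, -0.455]
contact_force: [-0.4, 0.1, -2.5]
opening: 0.2
```

```bash
cat >> h.py <<'E'
W=np.array([.5565,-.2356,.096])
def foot(r=.010):
    s=st();Rm=R.from_quat(s["tcp_rot"]).as_matrix();d=s["eef_pos"]+L*Rm[:,1]+r*Rm[:,2]-W
    print("P rel well mm hx,hy,z",(1000*np.array([d@hx,d@hy,d[2]])).round(2),"F hx,hy,z",np.round([s["contact_force"]@hx,s["contact_force"]@hy,s["contact_force"][2]],2),"lean",np.degrees(np.arcsin(-Rm[:,1]@hx)).round(2),np.degrees(np.arcsin(-Rm[:,1]@hy)).round(2))
if __name__=="__main__":
    import sys;foot(float(sys.argv[1]) if len(sys.argv)>1 else .01)
E
python3 h.py
```

```text
t 11.35 p [ 0.5753 -0.2317  0.1694] F [-0.42  0.14 -2.5 ] M [ 0.094 -0.24  -0.003] open 0.2 jawyaw 11.36 ydir [-0.3029 -0.0609 -0.9511]
P rel well mm hx,hy,z [ 5.47  0.15 -1.35] F hx,hy,z [-0.38  0.22 -2.5 ] lean 18.0 0.02
```

Call:
{"name": "send_rows", "arguments": {"plan": [[[0, 0.004, 0.0013], [0, 0, 0]], [[0, 0.004, 0.0013], [0, 0, 0]], [[0, 0, 0], [0, 0, 0]]]}}

```text
time: 11.65
eef_pos: [0.5752, -0.2316, 0.1682]
tcp_rot: [0.626, -0.513, 0.372, -0.455]
contact_force: [0.4, 0.3, -1.7]
opening: 0.2
```

Call:
{"name": "send_rows", "arguments": {"plan": [[[0, 0.004, 0.0013], [0, 0, 0]], [[0, 0.004, 0.0013], [0, 0, 0]], [[0, 0, 0], [0, 0, 0]]]}}

```text
time: 11.95
eef_pos: [0.5753, -0.2316, 0.1672]
tcp_rot: [0.626, -0.513, 0.372, -0.455]
contact_force: [-0.3, -1.2, -1.5]
opening: 0.203
```

```bash
python3 h.py
```

```text
t 11.95 p [ 0.5753 -0.2316  0.1672] F [-0.35 -1.24 -1.49] M [ 0.024 -0.283 -0.019] open 0.203 jawyaw 11.37 ydir [-0.303  -0.0608 -0.951 ]
P rel well mm hx,hy,z [ 5.42  0.22 -3.48] F hx,hy,z [-0.58 -1.15 -1.49] lean 18.0 0.02
```

The foot has dropped in: it is 3.5 mm below the block top with no contact. Next I'll feel for the +x side.

Call:
{"name": "send_rows", "arguments": {"plan": [[[0, -0.0026, 0.008], [0, 0, 0]], [[0, -0.0026, 0.008], [0, 0, 0]], [[0, 0, 0], [0, 0, 0]]]}}

```text
time: 12.25
eef_pos: [0.5774, -0.2312, 0.1673]
tcp_rot: [0.626, -0.513, 0.372, -0.455]
contact_force: [0.1, -0.5, -1.6]
opening: 0.198
```

Call:
{"name": "send_rows", "arguments": {"plan": [[[0, -0.0026, 0.008], [0, 0, 0]], [[0, 0, 0], [0, 0, 0]]]}}

```text
time: 12.45
eef_pos: [0.5784, -0.231, 0.1673]
tcp_rot: [0.626, -0.513, 0.372, -0.455]
contact_force: [-0.1, 1.1, -2.0]
opening: 0.203
```

Call:
{"name": "send_rows", "arguments": {"plan": [[[0, -0.0013, 0.004], [0, 0, 0]], [[0, 0, 0], [0, 0, 0]]]}}

```text
time: 12.65
eef_pos: [0.5788, -0.2309, 0.1673]
tcp_rot: [0.626, -0.513, 0.372, -0.455]
contact_force: [-0.4, -0.2, -1.1]
opening: 0.199
```

```bash
python3 h.py
```

```text
t 12.65 p [ 0.5788 -0.2309  0.1673] F [-0.4  -0.21 -1.09] M [ 0.061 -0.193  0.006] open 0.199 jawyaw 11.37 ydir [-0.303  -0.0609 -0.9511]
P rel well mm hx,hy,z [ 9.02  0.21 -3.4 ] F hx,hy,z [-0.43 -0.13 -1.09] lean 18.0 0.02
```

Call:
{"name": "send_rows", "arguments": {"plan": [[[0, -0.0013, 0.004], [0, 0, 0]], [[0, 0, 0], [0, 0, 0]]]}}

```text
time: 12.85
eef_pos: [0.5793, -0.2308, 0.1673]
tcp_rot: [0.626, -0.513, 0.372, -0.455]
contact_force: [-0.7, -0.2, -1.7]
opening: 0.203
```

Call:
{"name": "send_rows", "arguments": {"plan": [[[0, -0.0013, 0.004], [0, 0, 0]], [[0, 0, 0], [0, 0, 0]]]}}

```text
time: 13.05
eef_pos: [0.5798, -0.2308, 0.1673]
tcp_rot: [0.626, -0.513, 0.372, -0.455]
contact_force: [-1.2, -0.2, -1.5]
opening: 0.202
```

```bash
python3 h.py
```

```text
t 13.05 p [ 0.5798 -0.2308  0.1673] F [-1.21 -0.21 -1.46] M [ 0.034 -0.259  0.017] open 0.202 jawyaw 11.36 ydir [-0.303  -0.0609 -0.951 ]
P rel well mm hx,hy,z [10.01  0.18 -3.39] F hx,hy,z [-1.23  0.04 -1.46] lean 18.0 0.02
```

Call:
{"name": "send_rows", "arguments": {"plan": [[[0, -0.0013, 0.004], [0, 0, 0]], [[0, 0, 0], [0, 0, 0]]]}}

```text
time: 13.25
eef_pos: [0.58, -0.2307, 0.1672]
tcp_rot: [0.626, -0.513, 0.372, -0.454]
contact_force: [-0.7, -0.5, -1.3]
opening: 0.201
```

Call:
{"name": "send_rows", "arguments": {"plan": [[[0, -0.0013, 0.004], [0, 0, 0]], [[0, 0, 0], [0, 0, 0]]]}}

```text
time: 13.45
eef_pos: [0.5803, -0.2306, 0.1672]
tcp_rot: [0.626, -0.513, 0.372, -0.454]
contact_force: [-2.4, -0.8, -1.7]
opening: 0.204
```

```bash
python3 h.py
```

```text
t 13.45 p [ 0.5803 -0.2306  0.1672] F [-2.43 -0.81 -1.71] M [-0.088  0.205 -0.027] open 0.204 jawyaw 11.36 ydir [-0.3045 -0.0609 -0.9506]
P rel well mm hx,hy,z [10.41  0.22 -3.46] F hx,hy,z [-2.54 -0.32 -1.71] lean 18.09 0.0
```

Side found: the x force rose to -2.5 N, the moment jumped, and travel stopped at a foot-edge offset of 10.2 mm. That puts the well about 0.9 mm further along +x than my estimate, and the y force is near zero, so y is fine. Next I'll compute the straightening about the low edge.

Run:
```python
from h import *
ths=[18,15,12,9,6,3,0];Px=[10.2,10.3,10.4,10.5,10.6,10.75,10.85]
q=[pose(W+x*1e-3*hx+.0002*hy+[0,0,-.0034],t) for t,x in zip(ths,Px)]
for (a,A),(b,B) in zip(q,q[1:]): print((A.T@(b-a)/.12).round(4),(R.from_matrix(A.T@B).as_rotvec()/2/np.pi).round(5))
```

```text
[ 0.      0.005  -0.0319] [ 0.00833 -0.      -0.     ]
[ 0.      0.005  -0.0319] [ 0.00833  0.      -0.     ]
[ 0.      0.005  -0.0319] [ 0.00833 -0.      -0.     ]
[ 0.      0.0051 -0.0319] [0.00833 0.      0.     ]
[ 0.      0.0051 -0.0315] [ 0.00833  0.      -0.     ]
[ 0.      0.0052 -0.0319] [ 0.00833 -0.      -0.     ]
```

Call:
{"name": "send_rows", "arguments": {"plan": [[[0, 0.0018, -0.0056], [0, 0, 0]], [[0, 0.0023, -0.016], [0.00417, 0, 0]], [[0, 0.0027, -0.016], [0.00417, 0, 0]], [[0, 0.0023, -0.016], [0.00417, 0, 0]], [[0, 0.0027, -0.016], [0.00417, 0, 0]], [[0, 0.0023, -0.016], [0.00417, 0, 0]], [[0, 0.0027, -0.016], [0.00417, 0, 0]], [[0, 0, 0], [0, 0, 0]]]}}

```text
time: 14.25
eef_pos: [0.5683, -0.2331, 0.1687]
tcp_rot: [0.588, -0.482, 0.412, -0.503]
contact_force: [0.4, 0.8, -2.5]
opening: 0.199
```

```bash
python3 h.py
```

```text
t 14.25 p [ 0.5683 -0.2331  0.1687] F [ 0.39  0.82 -2.45] M [ 0.003 -0.164 -0.029] open 0.199 jawyaw 11.32 ydir [-0.1517 -0.0306 -0.988 ]
P rel well mm hx,hy,z [10.24  0.12 -3.22] F hx,hy,z [ 0.55  0.72 -2.45] lean 8.9 0.02
```

Call:
{"name": "send_rows", "arguments": {"plan": [[[0, 0.0023, -0.0155], [0.00417, 0, 0]], [[0, 0.0028, -0.016], [0.00417, 0, 0]], [[0, 0.0023, -0.0155], [0.00417, 0, 0]], [[0, 0.0028, -0.016], [0.00417, 0, 0]], [[0, 0, 0], [0, 0, 0]]]}}

```text
time: 14.75
eef_pos: [0.5605, -0.2345, 0.168]
tcp_rot: [0.561, -0.46, 0.437, -0.533]
contact_force: [-0.6, 0.6, -1.9]
opening: 0.204
```

Call:
{"name": "send_rows", "arguments": {"plan": [[[0, 0.0024, -0.0155], [0.00417, 0, 0]], [[0, 0.0024, -0.0155], [0.00383, 0, 0]], [[0, 0, 0], [0, 0, 0]]]}}

```text
time: 15.05
eef_pos: [0.557, -0.2352, 0.1675]
tcp_rot: [0.547, -0.449, 0.448, -0.547]
contact_force: [0.3, 0.0, -1.5]
opening: 0.2
```

```bash
python3 h.py
```

```text
t 15.05 p [ 0.557  -0.2352  0.1675] F [ 0.28  0.04 -1.49] M [0.024 0.033 0.01 ] open 0.2 jawyaw 11.33 ydir [-1.3e-03  1.0e-04 -1.0e+00]
P rel well mm hx,hy,z [10.42  0.28 -3.83] F hx,hy,z [ 0.28 -0.01 -1.49] lean 0.07 -0.02
```

Upright with zero load, and the foot is about 3.8 mm in. I'll slide down gently, checking as I go.

Call:
{"name": "send_rows", "arguments": {"plan": [[[0, 0.008, 0], [0, 0, 0]], [[0, 0.008, 0], [0, 0, 0]], [[0, 0.008, 0], [0, 0, 0]], [[0, 0, 0], [0, 0, 0]]]}}

```text
time: 15.45
eef_pos: [0.5576, -0.2351, 0.1645]
tcp_rot: [0.548, -0.449, 0.447, -0.547]
contact_force: [-0.6, -0.3, -2.2]
opening: 0.204
```

```bash
python3 h.py
```

```text
t 15.45 p [ 0.5576 -0.2351  0.1645] F [-0.61 -0.29 -2.23] M [-0.005 -0.021 -0.054] open 0.204 jawyaw 11.37 ydir [-2.2e-03 -2.0e-04 -1.0e+00]
P rel well mm hx,hy,z [10.97  0.31 -6.86] F hx,hy,z [-0.66 -0.16 -2.23] lean 0.12 -0.01
```

Call:
{"name": "send_rows", "arguments": {"plan": [[[0, 0.012, 0], [0, 0, 0]], [[0, 0.012, 0], [0, 0, 0]], [[0, 0.012, 0], [0, 0, 0]], [[0, 0.012, 0], [0, 0, 0]], [[0, 0, 0], [0, 0, 0]]]}}

```text
time: 15.95
eef_pos: [0.5573, -0.2351, 0.1586]
tcp_rot: [0.548, -0.449, 0.447, -0.547]
contact_force: [-1.1, 0.6, -2.8]
opening: 0.199
```

```bash
python3 h.py
```

```text
t 15.95 p [ 0.5573 -0.2351  0.1586] F [-1.12  0.61 -2.79] M [-0.086  0.061  0.007] open 0.199 jawyaw 11.36 ydir [-0.0024  0.     -1.    ]
P rel well mm hx,hy,z [ 10.74   0.39 -12.7 ] F hx,hy,z [-0.98  0.82 -2.79] lean 0.13 -0.03
```

Call:
{"name": "send_rows", "arguments": {"plan": [[[0, 0.0125, 0], [0, 0, 0]], [[0, 0.0125, 0], [0, 0, 0]], [[0, 0.0125, 0], [0, 0, 0]], [[0, 0.0125, 0], [0, 0, 0]], [[0, 0.0125, 0], [0, 0, 0]], [[0, 0.0125, 0], [0, 0, 0]], [[0, 0.0125, 0], [0, 0, 0]], [[0, 0, 0], [0, 0, 0]]]}}

```text
time: 16.75
eef_pos: [0.5573, -0.2351, 0.1482]
tcp_rot: [0.548, -0.449, 0.447, -0.546]
contact_force: [-0.8, 0.2, -2.0]
opening: 0.201
```

```bash
python3 h.py
```

```text
t 16.75 p [ 0.5573 -0.2351  0.1482] F [-0.84  0.24 -1.98] M [0.044 0.033 0.064] open 0.201 jawyaw 11.36 ydir [-2.3e-03 -1.0e-04 -1.0e+00]
P rel well mm hx,hy,z [ 10.74   0.34 -23.15] F hx,hy,z [-0.78  0.4  -1.98] lean 0.13 -0.02
```

Call:
{"name": "send_rows", "arguments": {"plan": [[[0, 0.0125, 0], [0, 0, 0]], [[0, 0.0125, 0], [0, 0, 0]], [[0, 0.0125, 0], [0, 0, 0]], [[0, 0.0125, 0], [0, 0, 0]], [[0, 0.0125, 0], [0, 0, 0]], [[0, 0.0125, 0], [0, 0, 0]], [[0, 0.0125, 0], [0, 0, 0]], [[0, 0.0125, 0], [0, 0, 0]], [[0, 0.0125, 0], [0, 0, 0]], [[0, 0.0125, 0], [0, 0, 0]], [[0, 0, 0], [0, 0, 0]]]}}

```text
time: 17.85
eef_pos: [0.5573, -0.2351, 0.1332]
tcp_rot: [0.548, -0.449, 0.447, -0.547]
contact_force: [-0.8, 0.6, -1.5]
opening: 0.202
```

```bash
python3 h.py
```

```text
t 17.85 p [ 0.5573 -0.2351  0.1332] F [-0.78  0.59 -1.54] M [0.02  0.045 0.035] open 0.202 jawyaw 11.36 ydir [-2.3e-03 -1.0e-04 -1.0e+00]
P rel well mm hx,hy,z [ 10.71   0.36 -38.16] F hx,hy,z [-0.65  0.74 -1.54] lean 0.13 -0.02
```

Call:
{"name": "send_rows", "arguments": {"plan": [[[0, 0.008, 0], [0, 0, 0]], [[0, 0.008, 0], [0, 0, 0]], [[0, 0.008, 0], [0, 0, 0]], [[0, 0.008, 0], [0, 0, 0]], [[0, 0.004, 0], [0, 0, 0]], [[0, 0, 0], [0, 0, 0]]]}}

```text
time: 18.45
eef_pos: [0.5574, -0.2352, 0.129]
tcp_rot: [0.548, -0.449, 0.448, -0.547]
contact_force: [0.0, 0.3, -1.8]
opening: 0.197
```

Call:
{"name": "send_rows", "arguments": {"plan": [[[0, 0.004, 0], [0, 0, 0]], [[0, 0.004, 0], [0, 0, 0]], [[0, 0, 0], [0, 0, 0]]]}}

```text
time: 18.75
eef_pos: [0.5574, -0.2352, 0.1281]
tcp_rot: [0.548, -0.449, 0.448, -0.547]
contact_force: [0.3, 0.7, -1.7]
opening: 0.201
```

Call:
{"name": "send_rows", "arguments": {"plan": [[[0, 0.004, 0], [0, 0, 0]], [[0, 0, 0], [0, 0, 0]]]}}

```text
time: 18.95
eef_pos: [0.5574, -0.2352, 0.1277]
tcp_rot: [0.548, -0.448, 0.448, -0.547]
contact_force: [0.1, -0.3, -2.2]
opening: 0.198
```

```bash
python3 h.py
```

```text
t 18.95 p [ 0.5574 -0.2352  0.1277] F [ 0.11 -0.33 -2.2 ] M [ 0.038 -0.039 -0.047] open 0.198 jawyaw 11.37 ydir [-2.e-03 -3.e-04 -1.e+00]
P rel well mm hx,hy,z [ 10.82   0.23 -43.66] F hx,hy,z [ 0.05 -0.34 -2.2 ] lean 0.11 -0.0
```

Call:
{"name": "send_rows", "arguments": {"plan": [[[0, 0.004, 0], [0, 0, 0]], [[0, 0, 0], [0, 0, 0]]]}}

```text
time: 19.15
eef_pos: [0.5574, -0.2352, 0.1272]
tcp_rot: [0.548, -0.449, 0.448, -0.547]
contact_force: [-0.6, -0.3, -2.8]
opening: 0.199
```

Call:
{"name": "send_rows", "arguments": {"plan": [[[0, 0.004, 0], [0, 0, 0]], [[0, 0, 0], [0, 0, 0]]]}}

```text
time: 19.35
eef_pos: [0.5574, -0.2352, 0.1267]
tcp_rot: [0.548, -0.448, 0.448, -0.547]
contact_force: [0.4, -1.2, -1.7]
opening: 0.198
```

Call:
{"name": "send_rows", "arguments": {"plan": [[[0, 0.004, 0], [0, 0, 0]], [[0, 0, 0], [0, 0, 0]]]}}

```text
time: 19.55
eef_pos: [0.5575, -0.2353, 0.1263]
tcp_rot: [0.548, -0.448, 0.448, -0.547]
contact_force: [0.5, -0.5, -1.8]
opening: 0.2
```

Call:
{"name": "send_rows", "arguments": {"plan": [[[0, 0.003, 0], [0, 0, 0]], [[0, 0, 0], [0, 0, 0]]]}}

```text
time: 19.75
eef_pos: [0.5575, -0.2353, 0.1263]
tcp_rot: [0.548, -0.448, 0.448, -0.547]
contact_force: [-0.5, 0.5, -0.3]
opening: 0.199
```

Call:
{"name": "send_rows", "arguments": {"plan": [[[0, 0.003, 0], [0, 0, 0]], [[0, 0, 0], [0, 0, 0]]]}}

```text
time: 19.95
eef_pos: [0.5576, -0.2353, 0.1263]
tcp_rot: [0.548, -0.448, 0.448, -0.546]
contact_force: [-2.0, 0.7, 2.2]
opening: 0.2
```

Call:
{"name": "send_rows", "arguments": {"plan": [[[0, 0.003, 0], [0, 0, 0]], [[0, 0, 0], [0, 0, 0]]]}}

```text
time: 20.15
eef_pos: [0.5576, -0.2354, 0.1263]
tcp_rot: [0.548, -0.448, 0.448, -0.547]
contact_force: [-2.0, 1.9, 5.0]
opening: 0.206
```

Bottom reached: z stopped at 0.1263, exactly the nominal home height, with the force rising to 5 N. I'll unload, ease the grip and open.

Call:
{"name": "send_rows", "arguments": {"plan": [[[0, -0.004, 0], [0, 0, 0]], [[0, 0, 0], [0, 0, 0]], [[0, 0, 0], [0, 0, 0]]], "grip_force": 20}}

```text
time: 20.45
eef_pos: [0.5576, -0.2353, 0.1263]
tcp_rot: [0.548, -0.448, 0.448, -0.547]
contact_force: [-1.9, 0.6, 4.7]
opening: 0.204
```

Call:
{"name": "send_rows", "arguments": {"plan": [[[0, 0, 0], [0, 0, 0]], [[0, 0, 0], [0, 0, 0]], [[0, 0, 0], [0, 0, 0]], [[0, 0, 0], [0, 0, 0]], [[0, 0, 0], [0, 0, 0]]], "gripper": 0.5}}

```text
time: 20.95
eef_pos: [0.5574, -0.2352, 0.1254]
tcp_rot: [0.548, -0.448, 0.448, -0.547]
contact_force: [0.3, -0.6, 0.2]
opening: 0.497
```

```bash
python3 h.py
```

```text
t 20.95 p [ 0.5574 -0.2352  0.1254] F [ 0.26 -0.62  0.17] M [-0.009  0.015  0.02 ] open 0.497 jawyaw 11.36 ydir [-1.9e-03 -3.0e-04 -1.0e+00]
P rel well mm hx,hy,z [ 10.82   0.22 -45.88] F hx,hy,z [ 0.13 -0.66  0.17] lean 0.11 -0.0
```

Released cleanly. I'll retreat straight up, then check.

Call:
{"name": "send_rows", "arguments": {"plan": [[[0, -0.06, 0], [0, 0, 0]], [[0, -0.15, 0], [0, 0, 0]], [[0, -0.25, 0], [0, 0, 0]], [[0, -0.25, 0], [0, 0, 0]], [[0, -0.25, 0], [0, 0, 0]], [[0, -0.25, 0], [0, 0, 0]], [[-0.25, 0, 0], [0, 0, 0]], [[-0.3, 0, 0], [0, 0, 0]], [[-0.3, 0, 0], [0, 0, 0]], [[-0.25, 0, 0], [0, 0, 0]], [[0, 0, 0], [0, 0, 0]], [[0, 0, 0], [0, 0, 0]]]}}

```text
time: 22.15
eef_pos: [0.5318, -0.1054, 0.2717]
tcp_rot: [0.548, -0.448, 0.448, -0.547]
contact_force: [-0.3, 0.4, -0.1]
opening: 0.498
```

Run:
```python
from h import *
st();a=read_camera("scene");b=read_camera("top")
Wc=W+.0009*hx
p=proj(a,[Wc+[0,0,.055]])[0];q=proj(b,[Wc+[0,0,.055]])[0];print("expected head top",p,q)
for c,n,e in ((a,"s",p),(b,"t",q)):
    g=cv2.cvtColor(c["img"],cv2.COLOR_BGR2GRAY)
    for t in (30,45,60):
        for r in blob(c,g,e,t,8,200,12): print(n,t,np.round(r[0]+r[1],1),on(c,r[0],.151).round(4))
x,y=p.astype(int);A=cv2.resize(a["img"][y-50:y+50,x-60:x+60],(420,350),interpolation=cv2.INTER_CUBIC)
im=np.zeros((580,800,3),np.uint8);im[:350,:420]=A
x,y=q.astype(int);im[:350,420:]=cv2.resize(b["img"][y-60:y+60,x-65:x+65],(380,350),interpolation=cv2.INTER_CUBIC)
im[350:580,:420]=a["img"][120:350,140:560];im[350:580,420:]=b["img"][60:290,100:480]
cv2.imwrite("pics/fin.png",im)
```

```text
t 22.15 p [ 0.5318 -0.1054  0.2717] F [-0.32  0.36 -0.08] M [-0.008  0.044 -0.012] open 0.498 jawyaw 11.44 ydir [-6.0e-04 -1.3e-03 -1.0e+00]
expected head top [195.42026319  76.22549996] [468.10130475 207.22748342]
s 45 [199.2  85.6   4.7  14.3] [ 0.5674 -0.2036  0.151 ]
s 60 [197.2  86.9   9.9  22.6] [ 0.573  -0.2028  0.151 ]
```

View pics/fin.png

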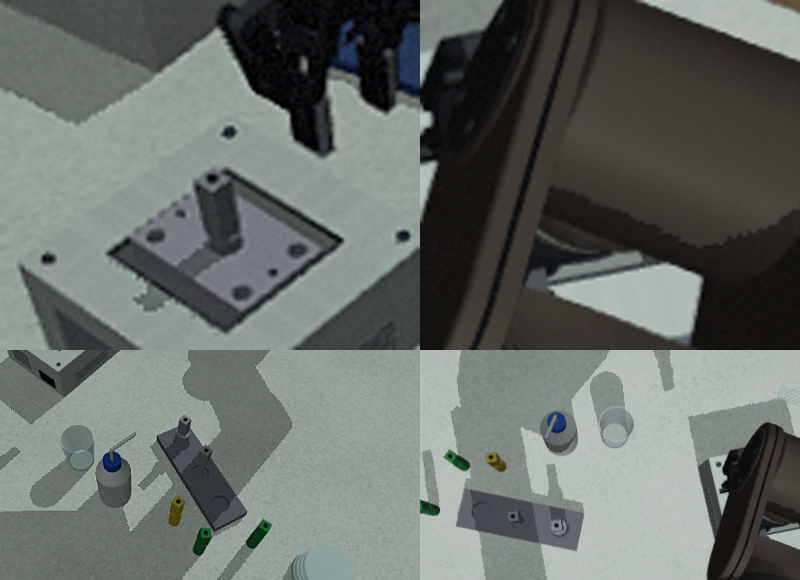

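The final view shows the plug upright in the well. Its head top is at about (195.6, 76.8) against (195.4, 76.2) expected for fully home. The shank is sunk so that only about 10 mm shows, the other two plugs are in the rack, and the beaker and bottle haven't moved.

```bash
python3 -c "
from plant import *
print(sign_off())"
```

```text
the job is handed in; nothing more can be done
None
```

The middle-thick plug is loaded in the heater's large well, released standing upright and fully home, and the job is handed in at about 22 s of the 64 s allowed.

- **Loading:** I took the 22 mm plug from the rack's end hole and carried it over leaning 18°. I dipped its lower edge about 3.5 mm into the well and felt the +x side at about 2.5 N. After straightening it about that edge, I slid it down in small steps.
- **Bottom and forces:** the plug stopped within 0.1 mm of the nominal home height. Readings between moves never passed about 6 N.
- **Last checks:**
  - The head top appears within 1 px of where a fully home plug should be in the scene camera.
  - The other two plugs are still in the rack, and the beaker and wash bottle are where they were.
  - The gripper is open and clear, with no force reading beyond noise.
- **Disagreements and failed checks:**
  - The top and wrist cameras differed by about 2 mm on the well's y; I went with the wrist view, and contact bore it out.
  - The side of the well lay about 0.9 mm further along x than the cameras gave.
  - The final top view of the plug was blocked by the arm, and the automatic search for its head hole missed it. The final position was therefore read by eye from the scene picture alone.

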